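Set the paint-flow valve with its knurled cap

ROBOT

A 7-joint arm with a two-finger parallel gripper is mounted at the origin on the work surface. World frame = base frame: x ahead of the robot, y to its left, z up, the work surface at z = 0. Lengths are in m, angles in rad, forces in N, time in s.
With the tool pointing down it reaches from about 0.425 to 0.875 m from the base axis. Payload 8.4 kg.
Tool frame: the origin (TCP) lies midway between the tips of the shut fingers; the grasp point (between the pads) lies 19 mm behind it; x points along the fingers, z is the direction in which the jaws open and shut, and the axes are right-handed (so a half turn about x gives the same grasp; the last joint's range is limited). The gripper opens to 87 mm and grips with 3 to 60 N. Pads are 19 mm wide; open, the fingers measure 117 mm over their backs; the gripper's body (75 mm by 190 mm) begins 51 mm behind the grasp point.
Start: joints at [1.079, 0.333, 0.04, 1.465, -0.013, 1.343, -0.059], TCP at [0.249, -0.6, 0.223] pointing down, gripper open.
Joint ranges: [-2.58, 2.58], [-0.38, 2.09], [-1.3, 1.39], [0.25, 2.4], [-1.5, 4.64], [0.08, 2.09], [-2.65, 2.65]. Speed limits (rad/s): [2.22, 2.22, 2.79, 2.79, 3.14, 3.14, 3.14].

INTERFACE

Orientations are given as a 3x3 rotation matrix whose columns are the frame's x, y, z axes.
In Python, from bench import env, get_image, get_calibration, job gives the robot as it stands.
- The arm moves only by the tool apply_moves, never from a script. Its argument "plan" is a list of rows, each a list of 3 entries, a list of its own where there are three numbers: the opening, from 0 (shut) to 1 (fully open), then the shift along the tool's x, y, z in m, then the turn, a rotation vector about the tool's x, y, z in rad. A call has exactly 10 rows; each row is the pose to reach, as a shift and turn from the pose measured when the call began, along the tool's axes at that moment; what a row does not reach only later rows make up. A row lasts 1/12 s, in which the tool goes at most 41.7 mm and 7.16 degrees, less where a joint would pass 70% of its speed; a pose out of reach is approached as far as the arm can. A call with a gripper value outside its range is refused whole. The fingers move at their own pace and stop on an object; the grip force is fixed at half the most. Time passes only in rows, so rows that repeat a pose let the fingers close, or fill a call up. It gives the time, the measured TCP pose, the force and the opening at its end, in the units of the state.
- env.observe(): the state, without advancing time (a new reading comes with each control period).
- get_image(name): name is "side" or "top"; returns (picture, depth): 400x640x3 uint8, blue, green, red; 400x640 float32, m along the optical axis (not along the pixel's ray), 0 where there is no reading.
- get_calibration(name): a dict with "K" (3x3 intrinsics, pixels), "R" (3x3) and "t" (3): a world point X has camera coordinates R X + t. Camera axes: x right, y down, z forward; pixel columns grow to the right and rows downward; lengths in m; the calibration is good to about 2 mm. A picture is of the moment at which its call begins. get_calibration takes no time and is no camera call.
- job.sign_off(): hands the job in, once; it reports no verdict.
The state is a dict: "t": time; "joint_positions": joint angles; "qd": joint speeds; "effort": joint torques, N m; "position": TCP position; "orientation": TCP orientation; "force": force on the tool from outside, world axes, zero at the start; "ft_torque": the same for the moment, N m; "opening": finger opening in m.
Only numpy, scipy, OpenCV 4.12 (cv2) and the standard library are available. Lean on these libraries where they do the work, as an engineer would, in place of code of your own. Each camera call takes 0.05 s, during which the arm holds its last target. There are 200 camera calls.

TASK

Pick up the loose blue knurled cap, fit it fully down over the square head of the brass spindle on the paint-flow valve, and screw it clockwise (seen from above) until the thread bottoms out. Then back it off a quarter turn and finish with the gripper still holding the cap at that setting: do not let go at the end. Leave the other things on the bench where they are.

Things in the scene. Friction and masses are not known exactly. Their poses are not given: they have to be found in the camera images.
- cap_center (a point): Centre, half-way up, of the loose blue round knurled cap: 52 mm across, 40 high, 90 g, standing mouth down. z up; the white pointer on top lies along +x. The upper 16 mm is the solid part to grip. Below it a square socket, open at the bottom, 30 mm wide, 24 deep, sides parallel to the cap's x and y, so it fits the head in any of four quarter-turn positions
- spindle_seat (a point): On the axis, on top of the spindle's brass flange (60 mm across), 64 to 69 mm above the bench; the cap's rim rests here, its centre 20 mm above. From it rises the square head: 28 mm wide, sides parallel to this frame's x and y, 22 high, the top 6 mm tapering to 20 wide. The frame turns with the spindle; z up; white flange mark at +x. Play of cap on head: 4 degrees each way
- spindle (a joint): Unscrewing of the spindle, rad: 0 = bottomed on a hard stop, growing counter-clockwise seen from above; clockwise screws down. Starts 2.2 to 3.4 out (limit 4.2). It sinks 1.3 mm per rad (8 mm pitch), takes about 0.1 N m to turn and stays where left. A gripper that turns on at the stop slips round the cap or stalls. A quarter turn is 1.57
- valve: The valve, bolted to the bench: steel foot 110 by 90 by 12 mm, aluminium body 62 mm across and 58 high, two pipe stubs along its y reaching 75 mm from the axis, 34 mm above the bench, up to 32 thick. Origin on the bench under the spindle's axis
- tape_roll: Bystander: yellow ring of tape lying flat, 80 mm across, 25 mm high; origin under its centre
- screwdriver: Bystander: red screwdriver lying on the bench, 190 mm long; origin under its middle, along its x
- spanner: Bystander: spanner lying on the bench, 180 mm long; origin under its middle, along its x
- gun_cup: Bystander: dark blue spray-gun cup standing on its lid, 100 mm across, 140 mm high; origin under its centre
- paint_tin: Bystander: pale paint tin, 90 mm across, 110 mm high; origin under its centre
- mixing_cup: Bystander: white open mixing cup, 76 mm across, 70 mm high; origin under its centre
- sanding_block: Bystander: cork sanding block, 120 by 65 by 35 mm; origin under its centre
There are look-alikes about, which are no part of the job. Of the things like the part that bears cap_center, leave any that is grey or turquoise; of the rest the smaller one is meant.

How it is judged:
On the way, in this order (a step that is already met when the one before it is completed fails the run):
1. the cap is fully down on the spindle's square head, before the spindle is screwed home (horizontal distance between cap_center and spindle_seat below 0.004 m and z of cap_center in the frame of spindle_seat between 0.015 and 0.024 m and angle between cap_center's own z axis and vertical below 0.12 rad and value of joint spindle above 0.5 rad), for 0.2 s.
2. the spindle is screwed down until it bottoms out (within 0.1 rad), with the cap on it (value of joint spindle below 0.1 rad and horizontal distance between cap_center and spindle_seat below 0.004 m and z of cap_center in the frame of spindle_seat below 0.026 m), for 0.2 s.
At the end, for the whole second after the job is handed in: The spindle stands a quarter turn (1.57 rad, give or take 0.3) back from bottoming and is still, the cap sits down on the square head (within 6 mm of its seat, 4 mm of the axis, upright within 7 degrees), and the fingers still grip it with more than 2 N (value of joint spindle between 1.27 and 1.87 rad and velocity of joint spindle between -0.1 and 0.1 rad/s and horizontal distance between cap_center and spindle_seat below 0.004 m and z of cap_center in the frame of spindle_seat between 0.015 and 0.026 m and angle between cap_center's own z axis and vertical below 0.12 rad and contact force between the fingers and cap above 2 N); the arm keeps its last pose, push and grip.
It fails at once if a bystander is pushed more than 20 mm from its place (distance of any of tape_roll, screwdriver, spanner, gun_cup, paint_tin, mixing_cup, sanding_block from where it was at the start of the episode above 0.02 m).
It also fails if it takes over 72 s, if anything falls off the work surface, if the arm or the gripper's body presses on something with over 40 N, if the wrist force passes 120 N, or if a joint passes its speed limit or range.

## Working session

There is one attempt and no reset: what is moved stays moved. The work goes in short steps, Python scripts to look and compute and a tool call to move; the robot and the scene stay as the last step left them, time stands still between calls to the robot, and variables do not carry over. Pictures are saved under pics/ and viewed, about 8 in all and at most 12, crops included, and the job is handed in when it is done.

Besides the shell and the picture viewer there is one more tool, called after "Call:" as name(argument=value, ...) on one line, values as JSON. apply_moves: Moves the arm, as the interface text tells. Its arguments: {"type":"object","properties":{"plan":{"type":"array","items":{"type":"array"}}},"required":["plan"]}

```bash
mkdir -p pics
python3 - <<'E'
from bench import env,get_image,get_calibration
import cv2,numpy as np
np.set_printoptions(precision=4,suppress=True)
s=env.observe();print(s)
for n in("top","side"):
    im,d=get_image(n);cv2.imwrite(f"pics/{n}0.png",im);np.save(f"pics/{n}0d.npy",d)
    c=get_calibration(n);print(n,c["K"],c["R"],c["t"])
E
```

```text
{'t': 0.0, 'joint_positions': array([ 1.0788,  0.3339,  0.0399,  1.4663, -0.0134,  1.3432, -0.0585]), 'qd': array([-0.0015, -0.0022, -0.0007, -0.0004,  0.0002, -0.0004,  0.0009]), 'effort': array([ -0.0007, -65.6352,   1.3354, -40.3803,  -0.0597,   0.0446,
         0.0001]), 'position': array([ 0.2486, -0.6001,  0.2216]), 'orientation': array([[-0.0007,  0.9239,  0.3827],
       [ 0.0014,  0.3827, -0.9239],
       [-1.    , -0.0001, -0.0016]]), 'force': array([-0.3471, -0.1973,  0.3515]), 'ft_torque': array([ 0.0233,  0.0796, -0.0233]), 'opening': 0.08713389026707948}
top [[499.9789   0.     319.4669]
 [  0.     499.9789 195.9175]
 [  0.       0.       1.    ]] [[ 0.0148 -0.9999  0.0033]
 [-0.9909 -0.0151 -0.1337]
 [ 0.1338 -0.0013 -0.991 ]] [-0.0215  0.574   1.6375]
side [[493.2502   0.     325.9165]
 [  0.     493.2502 194.3693]
 [  0.       0.       1.    ]] [[-0.8038 -0.5946 -0.0208]
 [-0.3725  0.5302 -0.7617]
 [ 0.4639 -0.6045 -0.6476]] [0.4709 0.2766 1.1548]
```

View pics/top0.png

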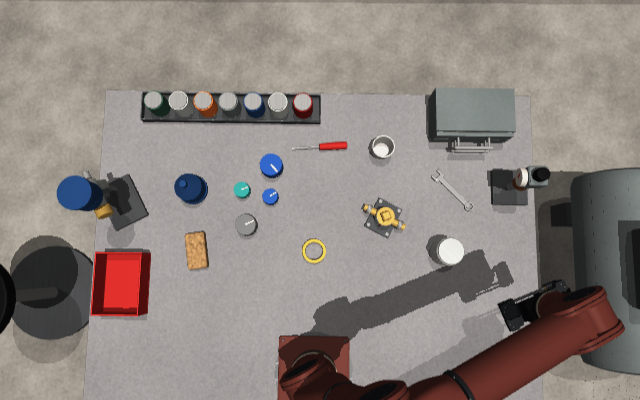

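View pics/side0.png

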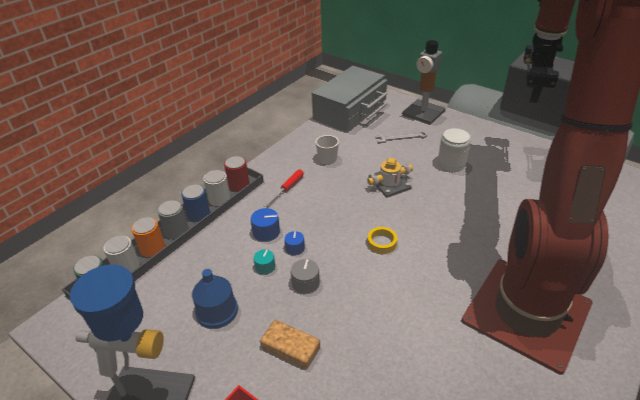

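Top view candidates: large blue (271,166), small blue (270,197), teal (242,189), grey (246,225). The small blue one fits: it is neither grey nor turquoise, and it is the smaller of the two blue ones. The valve is at (386,216) top and (390,175) side. I'll confirm this in enlarged crops and measure.

```bash
cat > h.py <<'E'
import cv2,numpy as np
from bench import env,get_image,get_calibration
np.set_printoptions(precision=4,suppress=True)
def ray(n,uv,z):
    c=get_calibration(n);K,R,t=c["K"],c["R"],c["t"]
    d=R.T@np.linalg.inv(K)@np.array([uv[0],uv[1],1.]);o=-R.T@t
    return (o+d*(z-o[2])/d[2])
def blob(m,near,win):
    mm=np.zeros_like(m);x,y=near;mm[y-win:y+win,x-win:x+win]=m[y-win:y+win,x-win:x+win]
    n,l,s,c=cv2.connectedComponentsWithStats(mm)
    i=1+np.argmax(s[1:,4]);return l==i,s[i],c[i]
def pts(n,mask,d):
    c=get_calibration(n);v,u=np.nonzero(mask&(d>0));z=d[v,u]
    P=np.linalg.inv(c["K"])@np.array([u*z,v*z,z]);return (c["R"].T@(P-c["t"][:,None])).T
E
python3 - <<'E'
from h import *
crops=[]
for n,cp,vp in(("top",(270,197),(386,216)),("side",(294,242),(391,175))):
    im=cv2.imread(f"pics/{n}0.png");d=np.load(f"pics/{n}0d.npy")
    hsv=cv2.cvtColor(im,cv2.COLOR_BGR2HSV)
    m=cv2.inRange(hsv,(105,120,60),(125,255,255))
    b,s,c=blob(m,cp,16)
    b=cv2.morphologyEx(b.astype(np.uint8),cv2.MORPH_CLOSE,np.ones((5,5)))>0
    P=pts(n,b,d);top=P[P[:,2]>0.033]
    print(n,"cap blob",s,c,"n",len(P),"z pct",np.percentile(P[:,2],[5,50,95]),"top mid",(top.min(0)+top.max(0))/2,top.mean(0),np.ptp(top,axis=0))
    x,y=cp;sub=(hsv[...,1]<110)&(hsv[...,2]>110)&b
    w=pts(n,sub,d);print("pointer px",np.argwhere(sub)[:,::-1].tolist(),w.mean(0) if len(w) else 0)
    m=cv2.inRange(hsv,(15,110,90),(32,255,255));b,s,c=blob(m,vp,30)
    P=pts(n,b,d)
    for lo,hi in((.06,.073),(.08,.1)):
        q=P[(P[:,2]>lo)&(P[:,2]<hi)]
        if len(q):print("valve z",lo,hi,len(q),q.mean(0),(q.min(0)+q.max(0))/2,np.ptp(q,axis=0))
    r=(12,14)
    for (x,y),h in((cp,20),(vp,26)):
        crops.append(cv2.resize(im[y-h:y+h,x-h:x+h],(390,290) if 0 else (300,300),interpolation=cv2.INTER_CUBIC))
cv2.imwrite("pics/c1.png",np.vstack([np.hstack(crops[:2]),np.hstack(crops[2:])]))
E
```

```text
top cap blob [262 189  16  16 183] [269.5027 196.4153] n 195 z pct [0.0189 0.0391 0.0465] top mid [0.5717 0.1547 0.0426] [0.5722 0.1542 0.04  ] [0.0473 0.0507 0.0192]
pointer px [[273, 192], [274, 192], [275, 192], [272, 193], [273, 193], [274, 193], [275, 193], [270, 194], [271, 194], [272, 194], [273, 194], [270, 195], [271, 195], [272, 195], [270, 196]] [0.5791 0.1453 0.0401]
valve z 0.06 0.073 158 [ 0.5088 -0.2288  0.067 ] [ 0.5092 -0.2301  0.0665] [0.0573 0.0557 0.0129]
valve z 0.08 0.1 70 [ 0.5091 -0.228   0.0888] [ 0.509  -0.2277  0.0886] [0.0334 0.0289 0.0167]
side cap blob [285 232  19  14 198] [293.899  238.3939] n 213 z pct [0.037  0.0404 0.0434] top mid [0.5736 0.1569 0.0394] [0.5739 0.1573 0.0405] [0.0496 0.0535 0.0094]
pointer px [[294, 232], [295, 232], [294, 233], [295, 233], [294, 234], [295, 234], [293, 235], [294, 235], [295, 235], [293, 236], [294, 236], [295, 236], [293, 237], [294, 237], [295, 237]] [0.5799 0.148  0.0419]
valve z 0.06 0.073 127 [ 0.5063 -0.22    0.0674] [ 0.5111 -0.2273  0.0661] [0.0612 0.0608 0.0118]
valve z 0.08 0.1 63 [ 0.5095 -0.2237  0.087 ] [ 0.5106 -0.2269  0.0869] [0.0313 0.0337 0.0126]
```

View pics/c1.png

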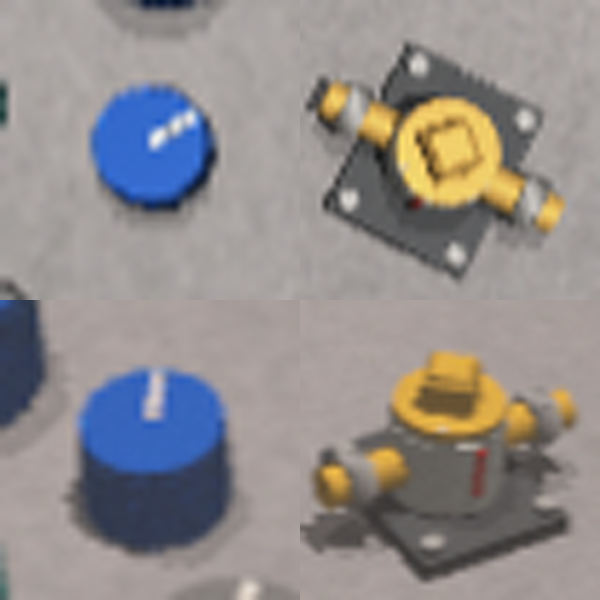

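The crops confirm the small blue cap with its white pointer, and the brass head on the valve. Next I'll get the pointer yaw and the head yaw.

Run:
```python
from h import *
C=np.array([.573,.156])
out=[]
for n,cp,vp in(("top",(270,197),(386,216)),("side",(294,242),(391,165))):
    im=cv2.imread(f"pics/{n}0.png");d=np.load(f"pics/{n}0d.npy");hsv=cv2.cvtColor(im,cv2.COLOR_BGR2HSV)
    b,s,c=blob(cv2.inRange(hsv,(105,120,60),(125,255,255)),cp,16)
    b=cv2.morphologyEx(b.astype(np.uint8),cv2.MORPH_CLOSE,np.ones((5,5)))>0
    v,u=np.nonzero((hsv[...,1]<150)&(hsv[...,2]>110)&b)
    w=1-hsv[v,u,1]/255.
    W=np.array([ray(n,p,.04)[:2] for p in zip(u,v)]);m=np.average(W,axis=0,weights=w)
    e,V=np.linalg.eigh(np.cov((W-m).T,aweights=w));a=V[:,1]
    print(n,"pointer mean",m,"dir from axis",np.degrees(np.arctan2(*(m-C)[::-1])),"pca",np.degrees(np.arctan2(a[1],a[0])),len(u))
    b,s,c=blob(cv2.inRange(hsv,(15,110,90),(32,255,255)),vp,30)
    P=pts(n,b,d);q=P[P[:,2]>.083]
    r=cv2.minAreaRect((q[:,:2]*1000).astype(np.float32));print("head rect",r)
    # rectified view of the plane z=0.09, 0.25 mm/px, x up, y left, +-40mm
    g=[]
    for zz in(.0885,.067):
        S=np.array([[.51+.04,-.228+.04],[.51+.04,-.228-.04],[.51-.04,-.228-.04],[.51-.04,-.228+.04]])
        cc=get_calibration(n);X=np.c_[S,np.full(4,zz)]@cc["R"].T+cc["t"];p=X@cc["K"].T;p=(p[:,:2]/p[:,2:]).astype(np.float32)
        H=cv2.getPerspectiveTransform(p,np.float32([[0,0],[300,0],[300,300],[0,300]]))
        w=cv2.warpPerspective(im,H,(300,300),flags=cv2.INTER_CUBIC)
        g.append(cv2.convertScaleAbs(w,alpha=1.0))
    out.append(np.hstack(g))
cv2.imwrite("pics/head.png",np.vstack(out))
```

```text
top pointer mean [0.5785 0.1485] dir from axis -53.83261770555203 pca 112.79457616746573 23
head rect ((509.64715576171875, -229.14012145996094), (27.118261337280273, 27.748422622680664), 22.55023193359375)
side pointer mean [0.5783 0.1458] dir from axis -62.72883919275175 pca 164.30750334775257 27
head rect ((511.1742248535156, -224.42372131347656), (25.241331100463867, 32.68798828125), 23.486013412475586)
```

View pics/head.png

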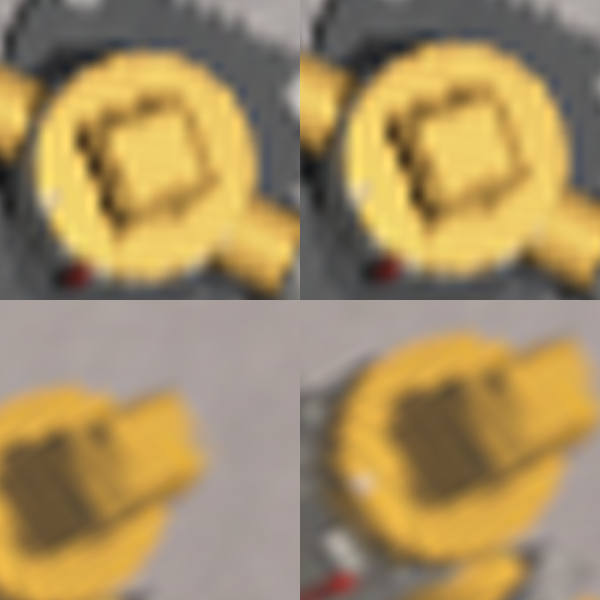

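Head yaw is about 22° (mod 90) and the pointer yaw about −55°, so the cap needs about 12° clockwise before mating. The axis is near (0.510,−0.229) and the cap near (0.573,0.156). I'll approach with j7 wound counter-clockwise, which leaves the full clockwise travel.

Call:
apply_moves(plan=[[1,[0,0.024,-0.023],[-0.115,0,0]],[1,[0,0.048,-0.046],[-0.23,0,0]],[1,[0,0.072,-0.07],[-0.345,0,0]],[1,[0,0.096,-0.094],[-0.46,0,0]],[1,[0,0.12,-0.117],[-0.575,0,0]],[1,[0,0.144,-0.14],[-0.69,0,0]],[1,[0,0.168,-0.164],[-0.805,0,0]],[1,[0,0.192,-0.187],[-0.92,0,0]],[1,[0,0.216,-0.21],[-1.035,0,0]],[1,[0,0.236,-0.23],[-1.15,0,0]]])

```text
t: 0.93
position: [0.3792, -0.2949, 0.2219]
orientation: [[-0.001, 0.021, 1.0], [0.002, 1.0, -0.021], [-1.0, 0.002, -0.001]]
force: [0.9, -0.2, -0.0]
opening: 0.0872
```

```bash
cat >> h.py <<'E'
def to(p,yaw):
    s=env.observe();R=s["orientation"];y=np.degrees(np.arctan2(R[1,2],R[0,2]))
    print("t",s["t"],"q",s["joint_positions"],"pos",s["position"],"yaw",y,"x",R[:,0],"F",s["force"],"T",s["ft_torque"],"op",s["opening"])
    print("shift",R.T@(np.array(p)-s["position"]),"turn x",-np.radians((yaw-y+180)%360-180))
    from scipy.spatial.transform import Rotation as Ro
    c,k=np.cos(np.radians(yaw)),np.sin(np.radians(yaw));G=np.array([[0,k,c],[0,-c,k],[-1,0,0]])
    print("rotvec",Ro.from_matrix(R.T@G).as_rotvec())
E
python3 -c "
from h import *
to([.573,.156,.15],104)"
```

```text
t 0.9333 q [ 0.8466  0.0042 -0.2767  1.8496  0.0003  1.2896  0.5486] pos [ 0.3792 -0.2949  0.2219] yaw -1.2183540489445148 x [-0.0009  0.0016 -1.    ] F [ 0.852  -0.1879 -0.0222] T [-0.0251 -0.0914  0.0161] op 0.08719980811956533
shift [0.0724 0.4548 0.1842] turn x -1.8364067116831893Traceback (most recent call last):
  File "<string>", line 3, in <module>
    to([.573,.156,.15],104)
    ~~^^^^^^^^^^^^^^^^^^^^^
  File "h.py", line 21, in to
    print("rotvec",Ro.from_matrix(R.T@G).as_rotvec())
                   ~~~~~~~~~~~~~~^^^^^^^
  File "scipy/spatial/transform/_rotation.pyx", line 1143, in scipy.spatial.transform._rotation.Rotation.from_matrix
ValueError: Non-positive determinant (left-handed or null coordinate frame) in rotation matrix 0: [[ 1.     -0.0005  0.0017]
 [-0.0015  0.2625  0.9649]
 [ 0.0009  0.9649 -0.2625]].
```

```bash
sed -i 's/\[\[0,k,c\],\[0,-c,k\]/[[0,-k,c],[0,c,k]/' h.py; echo ok
```

```text
ok
```

Call:
apply_moves(plan=[[1,[0,0.03,0.012],[-0.115,0,0]],[1,[0,0.06,0.024],[-0.23,0,0]],[1,[0,0.09,0.036],[-0.345,0,0]],[1,[0,0.12,0.048],[-0.46,0,0]],[1,[0,0.15,0.06],[-0.575,0,0]],[1,[0,0.18,0.072],[-0.69,0,0]],[1,[0,0.21,0.084],[-0.805,0,0]],[1,[0,0.24,0.096],[-0.92,0,0]],[1,[0,0.27,0.108],[-1.035,0,0]],[1,[0,0.3,0.12],[-1.1,0,0]]])

```text
t: 1.77
position: [0.5057, 0.0039, 0.2221]
orientation: [[-0.001, -0.884, 0.467], [0.001, 0.467, 0.884], [-1.0, 0.002, 0.001]]
force: [0.8, -0.2, 0.5]
opening: 0.087
```

```bash
python3 -c "
from h import *
to([.573,.156,.1],104)"
```

```text
t 1.7667 q [ 0.4953  0.0805 -0.6152  1.7823  0.0467  1.2946  0.9539] pos [0.5057 0.0039 0.2221] yaw 62.16681762789383 x [-0.0011  0.0014 -1.    ] F [ 0.8296 -0.2008  0.4962] T [ 0.0703 -0.1694 -0.0051] op 0.08695580804442805
shift [0.1223 0.0113 0.1658] turn x -0.7301267689805042
rotvec [-0.7301  0.0013 -0.0013]
```

Call:
apply_moves(plan=[[1,[0,0.001,0.03],[-0.12,0,0]],[1,[0.01,0.003,0.06],[-0.24,0,0]],[1,[0.03,0.005,0.09],[-0.36,0,0]],[1,[0.05,0.007,0.12],[-0.48,0,0]],[1,[0.08,0.009,0.145],[-0.6,0,0]],[1,[0.1,0.011,0.166],[-0.7,0,0]],[1,[0.12,0.0113,0.166],[-0.73,0,0]],[1,[0.122,0.0113,0.166],[-0.73,0,0]],[1,[0.122,0.0113,0.166],[-0.73,0,0]],[1,[0.122,0.0113,0.166],[-0.73,0,0]]])

```text
t: 2.6
position: [0.5734, 0.1554, 0.1011]
orientation: [[-0.001, -0.971, -0.239], [0.001, -0.239, 0.971], [-1.0, 0.0, 0.001]]
force: [0.6, 0.1, 0.1]
opening: 0.087
```

```bash
python3 -c "
from h import *
to([.573,.156,.0135],104)"
```

```text
t 2.6 q [ 0.2633  0.4138 -0.7452  1.7175  0.3049  1.1304  1.2411] pos [0.5734 0.1554 0.1011] yaw 103.8545098753608 x [-0.0006  0.0011 -1.    ] F [0.6326 0.0915 0.0603] T [ 0.1524 -0.1668 -0.0212] op 0.08698368546583592
shift [0.0876 0.0002 0.0006] turn x -0.002539281704090889
rotvec [-0.0025  0.0012 -0.0003]
```

Call:
apply_moves(plan=[[1,[0.02,0,0.0005],[0,0,0]],[1,[0.045,0,0.0005],[0,0.001,0]],[1,[0.07,0,0.0005],[0,0.001,0]],[1,[0.083,0,0.0005],[0,0.001,0]],[1,[0.0876,0,0.0005],[0,0.001,0]],[1,[0.0876,0,0.0005],[0,0.001,0]],[0,[0.0876,0,0.0005],[0,0.001,0]],[0,[0.0876,0,0.0005],[0,0.001,0]],[0,[0.0876,0,0.0005],[0,0.001,0]],[0,[0.0876,0,0.0005],[0,0.001,0]]])

```text
t: 3.43
position: [0.5739, 0.1561, 0.0145]
orientation: [[0.001, -0.971, -0.239], [0.0, -0.239, 0.971], [-1.0, -0.001, 0.0]]
force: [-1.3, -0.5, -0.2]
opening: 0.0681
```

Call:
apply_moves(plan=[[0,[0,0,0],[0,0,0]],[0,[0,0,0],[0,0,0]],[0,[0,0,0],[0,0,0]],[0,[0,0,0],[0,0,0]],[0,[-0.01,0,0],[0,0,0]],[0,[-0.03,0,0],[0,0,0]],[0,[-0.06,0,0],[0,0,0]],[0,[-0.1,0,0],[0,0,0]],[0,[-0.14,0,0],[0,0,0]],[0,[-0.17,0,0],[0,0,0]]])

```text
t: 4.27
position: [0.5738, 0.1567, 0.1883]
orientation: [[0.003, -0.971, -0.24], [0.001, -0.24, 0.971], [-1.0, -0.003, 0.0]]
force: [1.2, 0.1, -0.7]
opening: 0.0512
```

Run:
```python
from h import *
to([.51,-.229,.16],91)
L=[]
for n,p in(("top",(270,190)),("side",(280,190))):
    im,d=get_image(n);cv2.imwrite(f"pics/{n}1.png",im);np.save(f"pics/{n}1d.npy",d)
    x,y=p;L.append(cv2.resize(im[y-60:y+60,x-60:x+60],(400,400),interpolation=cv2.INTER_CUBIC))
cv2.imwrite("pics/g1.png",np.hstack(L))
```

```text
t 4.2667 q [ 0.2902  0.3346 -0.7753  1.6219  0.2427  1.2811  1.2867] pos [0.5738 0.1567 0.1883] yaw 103.88456409886199 x [ 0.0032  0.0011 -1.    ] F [ 1.1771  0.0971 -0.7358] T [ 0.1363 -0.2375  0.0323] op 0.051224568397426534
shift [ 0.0277  0.1546 -0.3592] turn x 0.2248780662093976
rotvec [0.2249 0.0007 0.0033]
```

View pics/g1.png

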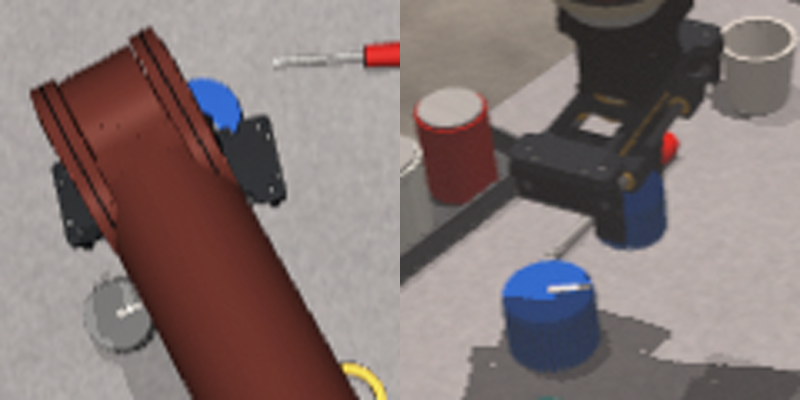

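The cap is held (opening 51 mm) and upright, as the side crop shows at (635,205); its top is hidden by the gripper. Next I'll carry it over the spindle.

Call:
apply_moves(plan=[[0,[0,0.01,-0.025],[0.022,0,0]],[0,[0,0.025,-0.055],[0.045,0,0]],[0,[0,0.039,-0.09],[0.068,0,0]],[0,[0,0.054,-0.125],[0.09,0,0.003]],[0,[0,0.069,-0.16],[0.11,0,0.003]],[0,[0,0.084,-0.195],[0.135,0,0.003]],[0,[0,0.099,-0.23],[0.158,0,0.003]],[0,[0,0.114,-0.265],[0.18,0,0.003]],[0,[0,0.129,-0.3],[0.2,0,0.003]],[0,[0.005,0.144,-0.334],[0.225,0,0.003]]])

```text
t: 5.2
position: [0.5156, -0.203, 0.1848]
orientation: [[0.007, -1.0, -0.016], [0.001, -0.016, 1.0], [-1.0, -0.007, 0.001]]
force: [1.5, -0.7, -0.9]
opening: 0.0509
```

Run:
```python
from h import *
to([.51,-.229,.135],91)
```

```text
t 5.2 q [ 0.7941  0.2044 -0.5613  1.7334  0.1117  1.2299  1.7923] pos [ 0.5156 -0.203   0.1848] yaw 90.91704042618116 x [ 0.007   0.0013 -1.    ] F [ 1.5111 -0.6938 -0.8571] T [ 0.0765 -0.2235 -0.0258] op 0.0508541389501105
shift [ 0.0497  0.0064 -0.0259] turn x -0.0014479177091900478
rotvec [-0.0015  0.0012  0.0071]
```

Call:
apply_moves(plan=[[0,[0.01,0.002,-0.01],[0,0,0.004]],[0,[0.02,0.004,-0.02],[0,0,0.007]],[0,[0.03,0.0063,-0.026],[0,0.001,0.007]],[0,[0.04,0.0063,-0.026],[0,0.001,0.007]],[0,[0.05,0.0063,-0.026],[0,0.001,0.007]],[0,[0.05,0.0063,-0.026],[0,0.001,0.007]],[0,[0.05,0.0063,-0.026],[0,0.001,0.007]],[0,[0.05,0.0063,-0.026],[0,0.001,0.007]],[0,[0.05,0.0063,-0.026],[0,0.001,0.007]],[0,[0.05,0.0063,-0.026],[0,0.001,0.007]]])

```text
t: 6.03
position: [0.5106, -0.2288, 0.1354]
orientation: [[0.001, -1.0, -0.017], [-0.0, -0.017, 1.0], [-1.0, -0.001, -0.0]]
force: [0.7, 0.3, -0.9]
opening: 0.0513
```

Run:
```python
from h import *
to([.51,-.229,.11],91)
L=[]
for n,p in(("top",(386,210)),("side",(391,160))):
    im,d=get_image(n);cv2.imwrite(f"pics/{n}2.png",im);np.save(f"pics/{n}2d.npy",d)
    x,y=p;L.append(cv2.resize(im[y-32:y+32,x-32:x+32],(400,400),interpolation=cv2.INTER_CUBIC))
    hsv=cv2.cvtColor(im,cv2.COLOR_BGR2HSV)
    b,s,c=blob(cv2.inRange(hsv,(105,120,30),(125,255,255)),p,30);print(n,s,c)
cv2.imwrite("pics/g2.png",np.hstack(L))
```

```text
t 6.0333 q [ 0.8098  0.2604 -0.5395  1.7757  0.1457  1.1441  1.8122] pos [ 0.5106 -0.2288  0.1354] yaw 90.95089301395082 x [ 0.001  -0.0003 -1.    ] F [ 0.7351  0.3162 -0.8664] T [ 0.0721 -0.1311  0.0081] op 0.05126082801691962
shift [ 0.0254  0.0006 -0.0002] turn x -0.0008570785922893952
rotvec [-0.0009 -0.0003  0.001 ]
top [382 209   3   8  12] [383.0833 212.6667]
side [392 138   9   9  53] [396.1698 142.1509]
```

View pics/g2.png

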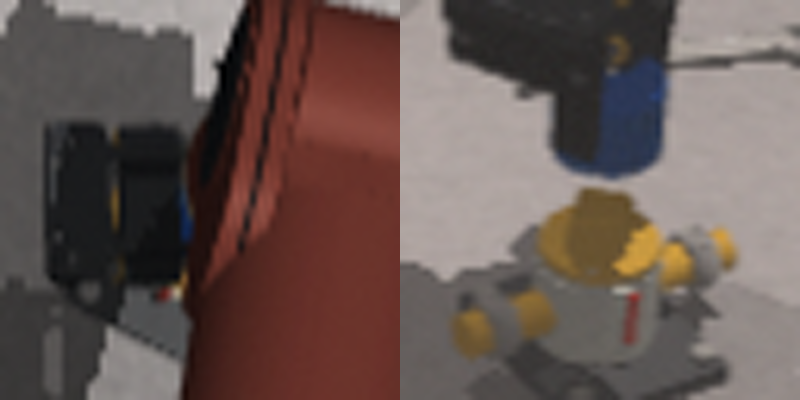

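The side crop shows the cap's rim centred over the head, about 1 mm off at most. I'll descend gently.

Call:
apply_moves(plan=[[0,[0.01,0.0005,0],[0,0,0]],[0,[0.02,0.0005,0],[0,0,0]],[0,[0.028,0.0005,0],[0,0,0]],[0,[0.031,0.0005,0],[0,0,0]],[0,[0.033,0.0005,0],[0,0,0]],[0,[0.035,0.0005,0],[0,0,0]],[0,[0.037,0.0005,0],[0,0,0]],[0,[0.039,0.0005,0],[0,0,0]],[0,[0.041,0.0005,0],[0,0,0]],[0,[0.041,0.0005,0],[0,0,0]]])

```text
t: 6.97
position: [0.5098, -0.229, 0.0939]
orientation: [[0.001, -1.0, -0.016], [-0.0, -0.016, 1.0], [-1.0, -0.001, -0.0]]
force: [0.1, 0.4, -0.6]
opening: 0.0509
```

Call:
apply_moves(plan=[[0,[0.002,0,0],[0,0,0]],[0,[0.004,0,0],[0,0,0]],[0,[0.006,0,0],[0,0,0]],[0,[0.008,0,0],[0,0,0]],[0,[0.009,0,0],[0,0,0]],[0,[0.01,0,0],[0,0,0]],[0,[0.011,0,0],[0,0,0]],[0,[0.012,0,0],[0,0,0]],[0,[0.012,0,0],[0,0,0]],[0,[0.012,0,0],[0,0,0]]])

```text
t: 7.8
position: [0.5098, -0.2291, 0.082]
orientation: [[0.001, -1.0, -0.016], [-0.0, -0.016, 1.0], [-1.0, -0.001, -0.0]]
force: [-0.3, 0.1, -1.1]
opening: 0.0513
```

Run:
```python
from h import *
to([.51,-.229,.08],91)
im,d=get_image("side");x,y=391,165
cv2.imwrite("pics/g3.png",cv2.resize(im[y-32:y+32,x-32:x+32],(500,500),interpolation=cv2.INTER_CUBIC))
```

```text
t 7.8 q [ 0.7964  0.3165 -0.5292  1.8293  0.1828  1.0434  1.7834] pos [ 0.5098 -0.2291  0.082 ] yaw 90.92333186280383 x [ 0.0007 -0.0001 -1.    ] F [-0.2586  0.0549 -1.1438] T [ 0.1061 -0.1981  0.012 ] op 0.051344975368255594
shift [ 0.002  -0.0002  0.    ] turn x -0.0013381114254440657
rotvec [-0.0013 -0.0002  0.0007]
```

View pics/g3.png

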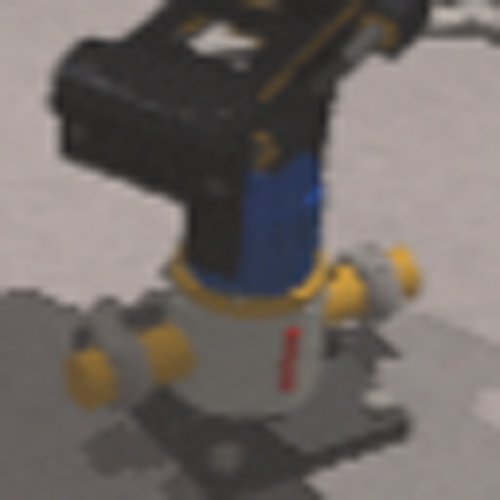

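The cap is on the head and its rim is at or near the flange. I'll feel for contact.

Call:
apply_moves(plan=[[0,[0.0005,0,0],[0,0,0]],[0,[0.001,0,0],[0,0,0]],[0,[0.0012,0,0],[0,0,0]],[0,[0.0015,0,0],[0,0,0]],[0,[0.0018,0,0],[0,0,0]],[0,[0.002,0,0],[0,0,0]],[0,[0.002,0,0],[0,0,0]],[0,[0.002,0,0],[0,0,0]],[0,[0.002,0,0],[0,0,0]],[0,[0.002,0,0],[0,0,0]]])

```text
t: 8.68
position: [0.5103, -0.2291, 0.0816]
orientation: [[0.001, -1.0, -0.016], [-0.001, -0.016, 1.0], [-1.0, -0.001, -0.001]]
force: [-5.9, 1.6, 15.1]
opening: 0.0513
```

Contact is felt: 15 N up, seat about 67 mm. The cap is seated, so I'll screw clockwise, following the sink with a light push.

Call:
apply_moves(plan=[[0,[0.0005,0,0],[0.09,0,0]],[0,[0.0007,0,0],[0.18,0,0]],[0,[0.0009,0,0],[0.27,0,0]],[0,[0.001,0,0],[0.36,0,0]],[0,[0.0012,0,0],[0.45,0,0]],[0,[0.0014,0,0],[0.54,0,0]],[0,[0.0016,0,0],[0.63,0,0]],[0,[0.0018,0,0],[0.72,0,0]],[0,[0.002,0,0],[0.81,0,0]],[0,[0.002,0,0],[0.9,0,0]]])

```text
t: 9.52
position: [0.5101, -0.2292, 0.0806]
orientation: [[0.001, -0.631, 0.776], [-0.002, 0.776, 0.631], [-1.0, -0.002, -0.0]]
force: [-5.9, 1.7, 10.4]
opening: 0.0511
```

```bash
python3 -c "
from h import *
to([.51,-.229,.08],0)"
```

```text
t 9.5167 q [ 0.6787  0.2977 -0.3905  1.8365  0.1319  1.0311  0.9184] pos [ 0.5101 -0.2292  0.0806] yaw 39.111071617363315 x [ 0.001  -0.0016 -1.    ] F [-5.9256  1.6683 10.3902] T [0.3681 1.2196 0.1012] op 0.05114531515299261
shift [0.0006 0.0002 0.    ] turn x 0.6826169737062936
rotvec [0.6826 0.0004 0.0018]
```

Call:
apply_moves(plan=[[0,[0.0005,0,0],[0.09,0,0]],[0,[0.0007,0,0],[0.18,0,0]],[0,[0.0009,0,0],[0.27,0,0]],[0,[0.001,0,0],[0.36,0,0]],[0,[0.0012,0,0],[0.45,0,0]],[0,[0.0014,0,0],[0.54,0,0]],[0,[0.0016,0,0],[0.63,0,0]],[0,[0.0018,0,0],[0.72,0,0]],[0,[0.002,0,0],[0.81,0,0]],[0,[0.002,0,0],[0.9,0,0]]])

```text
t: 10.35
position: [0.5098, -0.2288, 0.0795]
orientation: [[0.0, 0.22, 0.976], [-0.001, 0.976, -0.22], [-1.0, -0.001, 0.001]]
force: [-5.7, 3.5, 9.8]
opening: 0.0512
```

```bash
python3 -c "
from h import *
to([.51,-.229,.08],0)"
```

```text
t 10.35 q [ 0.5662  0.2851 -0.2598  1.8435  0.0862  1.0229  0.0501] pos [ 0.5098 -0.2288  0.0795] yaw -12.68844291572433 x [ 0.0004 -0.0014 -1.    ] F [-5.7087  3.5205  9.7645] T [0.5834 1.1915 0.1212] op 0.05121219514914219
shift [-0.0005 -0.0002  0.0002] turn x -0.22145510583073882
rotvec [-0.2215  0.0005  0.0013]
```

Call:
apply_moves(plan=[[0,[0.0005,0,0],[0.05,0,0]],[0,[0.0007,0,0],[0.1,0,0]],[0,[0.0008,0,0],[0.15,0,0]],[0,[0.0009,0,0],[0.2,0,0]],[0,[0.001,0,0],[0.25,0,0]],[0,[0.0011,0,0],[0.3,0,0]],[0,[0.0012,0,0],[0.35,0,0]],[0,[0.0013,0,0],[0.4,0,0]],[0,[0.0015,0,0],[0.45,0,0]],[0,[0.0015,0,0],[0.5,0,0]]])

```text
t: 11.18
position: [0.51, -0.2285, 0.0789]
orientation: [[0.001, 0.662, 0.75], [-0.001, 0.75, -0.662], [-1.0, -0.001, 0.002]]
force: [-2.9, 2.4, 7.8]
opening: 0.0511
```

```bash
python3 -c "
from h import *
to([.51,-.229,.08],0)"
```

```text
t 11.1833 q [ 0.505   0.2802 -0.1895  1.8473  0.0626  1.0186 -0.4335] pos [ 0.51   -0.2285  0.0789] yaw -41.449790791139776 x [ 0.0007 -0.0014 -1.    ] F [-2.8867  2.3961  7.803 ] T [0.4614 0.7746 0.0794] op 0.05106001763991997
shift [-0.0011 -0.0004  0.0003] turn x -0.7234353235682144
rotvec [-0.7234  0.0012  0.0011]
```

Call:
apply_moves(plan=[[0,[0.0005,0,0],[0.04,0,0]],[0,[0.0007,0,0],[0.08,0,0]],[0,[0.0008,0,0],[0.12,0,0]],[0,[0.0009,0,0],[0.16,0,0]],[0,[0.001,0,0],[0.2,0,0]],[0,[0.0011,0,0],[0.24,0,0]],[0,[0.0012,0,0],[0.28,0,0]],[0,[0.0013,0,0],[0.32,0,0]],[0,[0.0015,0,0],[0.36,0,0]],[0,[0.0015,0,0],[0.4,0,0]]])

```text
t: 12.02
position: [0.5113, -0.2281, 0.0786]
orientation: [[0.003, 0.901, 0.433], [-0.002, 0.433, -0.901], [-1.0, 0.002, 0.003]]
force: [-2.2, -0.3, 5.7]
opening: 0.0513
```

```bash
python3 -c "
from h import *
to([.51,-.229,.08],0)"
```

```text
t 12.0167 q [ 0.4561  0.2774 -0.1346  1.8497  0.0446  1.0137 -0.8196] pos [ 0.5113 -0.2281  0.0786] yaw -64.32768849386622 x [ 0.0031 -0.0022 -1.    ] F [-2.2248 -0.2837  5.7395] T [-0.257   0.5445  1.0881] op 0.05132645080360911
shift [-0.0014 -0.0016  0.0002] turn x -1.1227299644152378
rotvec [-1.1227  0.004   0.0002]
```

The torque jumped from 0.08 to 1.09 N m after about 2.6 rad, so it has bottomed. I'll hold it there briefly, recentre, and take a picture of the flange mark.

Call:
apply_moves(plan=[[0,[0.0007,-0.0005,0],[0.03,0,0]],[0,[0.0007,-0.001,0],[0.06,0,0]],[0,[0.0007,-0.0015,0],[0.06,-0.002,0.002]],[0,[0.0007,-0.0015,0],[0.06,-0.002,0.002]],[0,[0.0007,-0.0015,0],[0.06,-0.002,0.002]],[0,[0.0007,-0.0015,0],[0.06,-0.002,0.002]],[0,[0.0007,-0.0015,0],[0.06,-0.002,0.002]],[0,[0.0007,-0.0015,0],[0.06,-0.002,0.002]],[0,[0.0007,-0.0015,0],[0.06,-0.002,0.002]],[0,[0.0007,-0.0015,0],[0.06,-0.002,0.002]]])

```text
t: 12.85
position: [0.5113, -0.2282, 0.0786]
orientation: [[0.008, 0.925, 0.38], [-0.003, 0.38, -0.925], [-1.0, 0.006, 0.006]]
force: [4.6, 4.6, 6.2]
opening: 0.051
```

Run:
```python
from h import *
to([.51,-.2288,.0785],0)
for n in("top","side"):
    im,d=get_image(n);cv2.imwrite(f"pics/{n}4.png",im)
```

```text
t 12.85 q [ 0.4503  0.2736 -0.1268  1.8544  0.041   1.0075 -0.8742] pos [ 0.5113 -0.2282  0.0786] yaw -67.65355858979933 x [ 0.0079 -0.0032 -1.    ] F [4.6459 4.5699 6.1753] T [ 0.7632 -0.7459  1.0067] op 0.050972881790563244
shift [ 0.0001 -0.0014  0.    ] turn x -1.1807773480828903
rotvec [-1.1808  0.0089 -0.0018]
```

Torque is steady at about 1.0 N m while the hand slipped 3°, so this is the hard stop. I'll back off 1.57 plus 0.14 of play, in two calls.

Call:
apply_moves(plan=[[0,[0,-0.0005,0],[-0.085,0.002,0]],[0,[0,-0.001,0],[-0.17,0.004,0]],[0,[-0.0001,-0.0014,0],[-0.255,0.006,0]],[0,[-0.0002,-0.0014,0],[-0.34,0.007,0]],[0,[-0.0003,-0.0014,0],[-0.425,0.008,0]],[0,[-0.0004,-0.0014,0],[-0.51,0.008,0]],[0,[-0.0005,-0.0014,0],[-0.595,0.008,0]],[0,[-0.0006,-0.0014,0],[-0.68,0.008,0]],[0,[-0.0007,-0.0014,0],[-0.765,0.008,0]],[0,[-0.0008,-0.0014,0],[-0.85,0.008,0]]])

```text
t: 13.78
position: [0.5101, -0.2283, 0.0795]
orientation: [[0.003, 0.321, 0.947], [0.003, 0.947, -0.321], [-1.0, 0.004, 0.001]]
force: [0.2, 4.5, 4.0]
opening: 0.0513
```

```bash
python3 -c "
from h import *
to([.51,-.2288,.08],30.4)"
```

```text
t 13.7833 q [ 0.5556  0.2838 -0.2448  1.8441  0.0753  1.0215 -0.0461] pos [ 0.5101 -0.2283  0.0795] yaw -18.738019041634715 x [ 0.0025  0.003  -1.    ] F [0.2039 4.5417 4.0449] T [ 0.7844 -0.4598 -0.0505] op 0.051256461355481044
shift [-0.0005 -0.0005  0.0001] turn x -0.8576202201841945
rotvec [-0.8576  0.0029 -0.0029]
```

Call:
apply_moves(plan=[[0,[0,-0.0003,0],[-0.085,0.001,-0.001]],[0,[0,-0.0005,0],[-0.17,0.002,-0.002]],[0,[-0.0001,-0.0005,0],[-0.255,0.003,-0.003]],[0,[-0.0002,-0.0005,0],[-0.34,0.003,-0.003]],[0,[-0.0003,-0.0005,0],[-0.425,0.003,-0.003]],[0,[-0.0004,-0.0005,0],[-0.51,0.003,-0.003]],[0,[-0.0005,-0.0005,0],[-0.6,0.003,-0.003]],[0,[-0.0006,-0.0005,0],[-0.7,0.003,-0.003]],[0,[-0.0007,-0.0005,0],[-0.79,0.003,-0.003]],[0,[-0.0008,-0.0005,0],[-0.86,0.003,-0.003]]])

```text
t: 14.62
position: [0.5097, -0.2282, 0.0805]
orientation: [[-0.001, -0.512, 0.859], [0.001, 0.859, 0.512], [-1.0, 0.001, 0.0]]
force: [-1.5, 4.4, 7.2]
opening: 0.0513
```

Run:
```python
from h import *
to([.51,-.2288,.08],30.4)
L=[]
for n in("top","side"):
    im,d=get_image(n);cv2.imwrite(f"pics/{n}5.png",im)
x,y=391,172
for k in(0,4,5):
    im=cv2.imread(f"pics/side{k}.png");L.append(cv2.resize(im[y-18:y+18,x-18:x+18],(266,266),interpolation=cv2.INTER_CUBIC))
cv2.imwrite("pics/g5.png",np.hstack(L))
```

```text
t 14.6167 q [ 0.6594  0.2956 -0.3682  1.837   0.1216  1.0319  0.7806] pos [ 0.5097 -0.2282  0.0805] yaw 30.7875637911885 x [-0.0006  0.001  -1.    ] F [-1.4876  4.3781  7.1963] T [ 1.0482 -0.0561 -0.1346] op 0.05128637043715266
shift [ 0.0005 -0.0006 -0.    ] turn x 0.006764264217751325
rotvec [ 0.0068  0.     -0.0011]
```

View pics/g5.png

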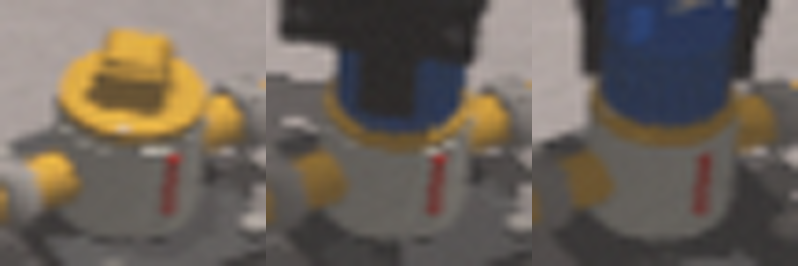

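The mark is visible in panel 1 at (125,128) and hidden behind the cap in panel 2 (expected yaw about −41°). In panel 3 it should be near the left rim. One numerical check of the mark and of stillness before handing in.

Run:
```python
from h import *
s=env.observe();print("qd",s["qd"],"F",s["force"],"Tz",s["ft_torque"],"op",s["opening"])
c=get_calibration("side")
for k,z,ctr in((0,.067,(.51,-.229)),(4,.064,(.51,-.229)),(5,.066,(.51,-.229))):
    hsv=cv2.cvtColor(cv2.imread(f"pics/side{k}.png"),cv2.COLOR_BGR2HSV);o=[]
    for a in range(0,230,10):
        v=[]
        for r in(.026,.0275,.029):
            X=c["R"]@np.array([ctr[0]+r*np.cos(np.radians(a)),ctr[1]+r*np.sin(np.radians(a)),z])+c["t"];p=c["K"]@X;p=p[:2]/p[2]
            v.append(int(cv2.getRectSubPix(hsv[...,1].astype(np.float32),(1,1),tuple(map(float,p)))[0,0]))
        o.append((a,min(v)))
    print(k,o)
```

```text
qd [-0.0083 -0.0021  0.0058  0.0005 -0.0022 -0.0035 -0.0742] F [-1.5286  3.7693  7.88  ] Tz [ 1.0929 -0.1036  0.0636] op 0.050923563586985035
0 [(0, 143), (10, 136), (20, 130), (30, 136), (40, 148), (50, 161), (60, 163), (70, 164), (80, 166), (90, 162), (100, 150), (110, 93), (120, 148), (130, 154), (140, 149), (150, 153), (160, 153), (170, 150), (180, 146), (190, 154), (200, 158), (210, 122), (220, 95)]
4 [(0, 61), (10, 24), (20, 47), (30, 55), (40, 87), (50, 58), (60, 84), (70, 90), (80, 67), (90, 38), (100, 69), (110, 99), (120, 111), (130, 113), (140, 107), (150, 122), (160, 111), (170, 123), (180, 136), (190, 136), (200, 129), (210, 101), (220, 70)]
5 [(0, 69), (10, 30), (20, 26), (30, 32), (40, 59), (50, 61), (60, 52), (70, 61), (80, 104), (90, 97), (100, 121), (110, 126), (120, 108), (130, 116), (140, 123), (150, 130), (160, 103), (170, 113), (180, 116), (190, 109), (200, 92), (210, 68), (220, 39)]
```

Run:
```python
from h import *
from bench import job
for i in range(6): get_image("side"); s=env.observe(); print(s["t"],s["qd"][6],s["joint_positions"][6])
to([.51,-.2288,.08],30.4)
if abs(s["qd"][6])<.03: print(job.sign_off())
```

```text
14.7667 -0.022025575190297964 0.7768872170548399
14.8167 -0.0037336675775596997 0.7762703167066001
14.8667 -0.0021138677464803872 0.7761721900547933
14.9167 0.000821815362253734 0.7761236743150787
14.9667 -0.0020228258000181357 0.7761491137690428
15.0167 3.574299691738681e-05 0.7761236373932824
t 15.0167 q [ 0.6588  0.2954 -0.3675  1.837   0.1214  1.0319  0.7761] pos [ 0.5097 -0.2282  0.0806] yaw 30.529996809306425 x [-0.0005  0.0008 -1.    ] F [-0.9484  4.7343  7.9747] T [ 1.0055 -0.0641  0.097 ] op 0.05089393135363347
shift [ 0.0006 -0.0006 -0.0001] turn x 0.0022688723394842254
rotvec [ 0.0023 -0.     -0.001 ]
the job is handed in; nothing more can be done
None
```

I fitted the small blue cap over the spindle's square head and screwed it clockwise to the stop. I then backed it off and handed the job in at t ≈ 15 s with the gripper still holding it.

**Seating:** the cap slid down without resistance and met the flange with a 15 N push, with the seat at about 67 mm.

**Bottoming out:** after about 2.5 rad of clockwise turning, the torque rose from 0.08 to about 1.0 N m. It stayed there while the fingers slipped about 3° round the cap.

**Back-off:** I turned the tool 1.71 rad counter-clockwise. Less the 0.14 rad of play between cap and head, that puts the spindle about 1.57 rad out. The rise from the stop, about 2.0 mm, agrees at roughly 1.5 rad.

**Final state:**

| Check | Reading |
|---|---|
| Arm motion | still |
| Tool tilt from vertical | about 0.001 rad |
| Finger opening | 51 mm, holding the 52 mm cap |
| Push down on the cap | about 8 N |

**What I could not check:**
- **Final angle by camera:** the flange mark was hidden by the cap and fingers, so the angle rests on tool rotation and height.
- **Bystanders:** I did not re-measure them. The arm showed no contact forces away from the valve.

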